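# Tighten the lens retaining ring with a pin spanner

## Task

Screw down the brass retaining ring of the magnifier's lens cell with the red-handled pin spanner: set both its pins in ring holes and turn clockwise (seen from above) until the ring is tight, stopping as soon as the spanner's slip clutch first gives. Do it in several bites: at least once on the way, with the ring part-turned, let go so that the spanner stands in the ring by itself, then take the handle afresh at an angle that gives the wrist room to go on. Finally stand the spanner back upright on its wooden stand, pins in the trough, and leave the other things on the bench alone.

Things in the scene. Friction and masses are not known exactly. Their poses are not given: they have to be found in the camera images.
- spanner: pin spanner, about 0.22 kg, stands upright stably on the stand or with its pins in the ring. Origin: centre of the foot's flat underside; z up. Steel foot bar 68 (x) by 30 (y) by 8 mm; two tapered pins, 5.5 mm diameter, stand out 6 mm below it at x = +26 and -26 mm. A half turn gives the same tool. Above: round stem, then the red handle, 30 to 80 mm above the underside
- handle (a point): middle of the spanner's red handle, on its axis, 58 mm above the foot's underside: the place to grip. 24 mm square, 50 mm tall, z up; its flats face its own x and y and can be taken on either pair. It lines up with the foot's x and y at the start, later turned by the clutch's slip
- clutch (a joint): slip clutch between red handle and foot, rad: 0 at the start, grows as the handle slips clockwise (from above) against the foot. It gives at a steady 0.5 N m, holds below that, and stays where it slipped. Wanted: the first slip with the ring tight (over 0.06 rad), never more than 0.6 rad
- ring_top (a point): centre of the brass ring's flat top, on its axis, 56 mm above the bench; fixed to the housing, so its bearing says nothing of the holes. Ring 77 mm across; four holes 90 degrees apart, 9 by 9 mm, 8 mm deep, 26 mm from the axis. Their bearing differs every time: see or feel it. A foot lying on the ring with its pins not in holes stands 6 mm higher. Black housing 92 mm across on a 130 mm square plate
- ring (a joint): turn still to go before the brass ring is tight, rad: 0 is tight (hard stop), falls as the ring turns clockwise from above, 3.4 to 4.2 at the start. It does not tell the bearing of the holes. Friction 0.15 N m; stays where it is left; pins pressed on it with over about 8 N may drag it. Its height does not change
- stand_seat (a point): wooden spanner stand, fixed, 110 (x) by 70 (y) mm; point at the middle, at the height of the rails' tops (26 mm over the bench), where the foot's underside rests. A trough 14 mm wide and 14 mm deep for the pins runs along the stand's x; z up
- ink_tin: bystander: ink tin, 80 mm across, 70 mm tall, origin at its underside
- gum_jar: bystander: jar with a white lid, 68 mm across, 100 mm tall, origin at its underside
- pencil_mug: bystander: blue mug, 76 mm across, 90 mm tall, origin at its underside
- spare_ring: bystander: small brass ring, 40 mm across, 6 mm high, lying flat
- ink_knife: bystander: spatula-like ink knife lying flat, about 250 mm long along its x
- brush: bystander: brush lying flat, along its x
- rub_block: bystander: cork rubbing block 80 by 50 by 30 mm, origin at its underside
Not all that is in view belongs to the job. What is shaped like the spanner but orange or turquoise is not meant.

How it is judged (in metres and radians):
On the way, in this order (a step that is already met when the one before it is completed fails the run):
1. both pins of the spanner sit in ring holes, the foot flat on the ring (horizontal distance between spanner and ring_top below 0.005 m and z of spanner in the frame of ring_top below 0.0025 m and angle between spanner's own z axis and vertical below 0.08 rad), for 0.1 s.
2. with the ring part-turned (between 0.3 and 3.3 rad still to go) the spanner stands in the ring by itself, let go by the fingers (all of step 1 and value of joint ring between 0.3 and 3.3 rad and contact force between the fingers and spanner below 0.05 N), for 0.15 s.
3. the spanner, its pins in the ring, has tightened it to the stop and its clutch has slipped (all of step 1 and value of joint ring below 0.06 rad and value of joint clutch above 0.06 rad), for 0.1 s.
At the end, for the whole second after the job is handed in: the ring is tight (less than 0.1 rad from its stop) and the spanner stands upright and still on the stand's rails, pins in the trough: within 20 mm along and 7 mm across it, 3 mm in height, 0.2 rad in bearing, tilt under 0.06 rad (value of joint ring below 0.1 rad and x of spanner in the frame of stand_seat between -0.02 and 0.02 m and y of spanner in the frame of stand_seat between -0.007 and 0.007 m and z of spanner in the frame of stand_seat between -0.003 and 0.003 m and angle between the x axis of spanner and the x axis of stand_seat, either way round below 0.2 rad and angle between spanner's own z axis and vertical below 0.06 rad and linear speed of spanner below 0.02 m/s); the robot touches nothing.
It fails at once if the clutch is driven through more than 0.6 rad of slip (value of joint clutch above 0.6 rad).
It fails at once if a bystander is pushed more than 40 mm (distance of any of ink_tin, gum_jar, pencil_mug, spare_ring, ink_knife, brush, rub_block from where it was at the start of the episode above 0.04 m).
It fails at once if the spanner is dropped or laid over (angle between spanner's own z axis and vertical above 1 rad).
It also fails if it takes over 72 s, if anything falls off the work surface, if the arm or the gripper's body presses on something with over 40 N, if the wrist force passes 120 N, or if a joint passes its speed limit or range.

## Robot

A 6-joint arm with a two-finger parallel gripper is mounted at the origin on the work surface. World frame = base frame: x ahead of the robot, y to its left, z up, the work surface at z = 0. Lengths are in mm, angles in rad, forces in N, time in s.
With the tool pointing down it reaches from about 425 to 1125 mm from the base axis. Payload 14.9 kg.
Tool frame: the origin (TCP) lies on the front face of the gripper's body, between the roots of the fingers; the fingertips stand 78 mm ahead of it and the grasp point (between the pads) lies 60 mm ahead of it (arm.grip_depth is the distance from the TCP to the grasp point, in mm); z points along the fingers, y is the line along which they close (so a half turn about z gives the same grasp; the last joint's range is limited). The gripper opens to 91 mm and grips with 3 to 60 N. Pads are 32 mm wide; open, the fingers measure 118 mm over their backs; the gripper's body (76 mm by 178 mm) begins 60 mm behind the grasp point.
Start: joints at [-1.366, 0.379, 1.734, -0, 1.028, -0.033], TCP at [164.89, -680.316, 292.232] pointing down, gripper open.
Joint ranges: [-2.77, 2.77], [-0.74, 2.19], [0, 2.66], [-1.06, 4.2], [0.31, 2.87], [-3.08, 3.08]. Speed limits (rad/s): [1.89, 1.89, 2.39, 3.14, 3.14, 3.14].

## Interface

Orientations are given as a unit quaternion [w, x, y, z].
In Python, from plant import readout, vision, arm gives the robot as it stands.
- The arm moves only by the tool arm_command, never from a script. Its argument "increments" is a list of rows, each a list of 4 numbers: the shift along the tool's x, y, z normalised to -1 to 1, where 1 is 0.3 m, then the turn about the tool's z normalised to -1 to 1, where 1 is 45 degrees. A call has exactly 5 rows; each row shifts and turns the commanded pose from where the row before left it, along the tool's axes as they then stand; what a row does not reach is not made up. A row lasts 1/8 s, in which the tool goes at most 62.5 mm and 10.7 degrees, less where a joint would pass 70% of its speed; a pose out of reach is approached as far as the arm can. A call with a number of a shift or a turn outside -1 to 1 is refused whole. A call with a gripper value outside its range is refused whole. "jaw" is the closure, from -1 (fully open) to 1 (shut), set as the call begins (left out, the last holds). The fingers move at their own pace and stop on an object; "grip_force" is the grip in N (left out, the last holds). Time passes only in rows, so rows that do not move let the fingers close, or fill a call up. It gives the time, the measured TCP pose, the force, the opening and the grip force at its end, in the units of the state.
- readout.get_state(): the state, without advancing time (a new reading comes with each control period).
- vision.read_camera(name): name is "scene" or "top" or "wrist"; returns (picture, depth): 420x560x3 uint8, red, green, blue; 420x560 float32, mm along the optical axis (not along the pixel's ray), 0 where there is no reading.
- vision.calibration(name): a dict with "fx", "fy", "cx", "cy" (pixels), "dist_coeffs" ([k1, k2, p1, p2, k3] as OpenCV has them; the pictures are not rectified), "origin" and "attitude" of the camera in the world. Camera axes: x right, y down, z forward; pixel columns grow to the right and rows downward; lengths in mm; the calibration is good to about 2 mm. A picture is of the moment at which its call begins: read the wrist's pose just before it. calibration takes no time and is no camera call; for the wrist camera it gives the pose at the moment of the call.
- arm.job_done(): hands the job in; it is judged then, once.
The state is a dict: "t": time; "joints": joint angles; "qd": joint speeds; "effort": joint torques, N m; "eef_pos": TCP position; "eef_rot": TCP orientation; "force": force on the tool from outside, world axes, zero at the start; "wrist_torque": the same for the moment, N m; "width": finger opening in mm; "grasp_force": force on a finger pad.
Only numpy, scipy, OpenCV 4.12 (cv2) and the standard library are available. Lean on these libraries where they do the work, as an engineer would, in place of code of your own. Each camera call takes 0.05 s, during which the arm holds its last target. There are 200 camera calls.

## Working session

There is one attempt and no reset: what is moved stays moved. The work goes in short steps, Python scripts to look and compute and a tool call to move; the robot and the scene stay as the last step left them, time stands still between calls to the robot, and variables do not carry over. Pictures are saved under pics/ and viewed, at most 10 in all, crops included, and the job is handed in when it is done.

Besides the shell and the picture viewer there is one more tool, called as name(argument=value, ...), one argument or row to a line, values as JSON. arm_command: Moves the arm, as the interface text tells. Scaled input: -1 to 1 covers 0.3 m each way for a shift and 45 degrees each way for a turn. Its arguments: {"type":"object","properties":{"increments":{"type":"array"},"jaw":{"type":"number"},"grip_force":{"type":"number"}},"required":["increments"]}

```bash
mkdir -p pics; ls
cat > h.py <<'E'
import numpy as np,cv2
from scipy.spatial.transform import Rotation as R
from plant import readout,vision,arm
def Rm(q): return R.from_quat([q[1],q[2],q[3],q[0]]).as_matrix()
def cam(n):
    c=vision.calibration(n); a=np.array(c["attitude"],float)
    c["R"]=Rm(a) if a.size==4 else a.reshape(3,3)
    c["K"]=np.array([[c["fx"],0,c["cx"]],[0,c["fy"],c["cy"]],[0,0,1.]]); c["o"]=np.array(c["origin"],float)
    return c
def rays(c,px):
    u=cv2.undistortPoints(np.array(px,float).reshape(-1,1,2),c["K"],np.array(c["dist_coeffs"],float)).reshape(-1,2)
    return np.c_[u,np.ones(len(u))]@c["R"].T
def onplane(c,px,z):
    r=rays(c,px); return c["o"]+r*((z-c["o"][2])/r[:,2])[:,None]
def proj(c,P):
    p=(np.array(P,float).reshape(-1,3)-c["o"])@c["R"]
    return cv2.projectPoints(p,np.zeros(3),np.zeros(3),c["K"],np.array(c["dist_coeffs"],float))[0].reshape(-1,2)
def save(n,im): cv2.imwrite("pics/"+n,cv2.cvtColor(im,cv2.COLOR_RGB2BGR))
E
python3 - <<'E'
from h import *
s=readout.get_state(); print(s); print(vision.calibration("top"))
for n in("top","scene"):
    c=cam(n);print(n,c["o"],c["R"].round(3).tolist())
    im,d=vision.read_camera(n); np.savez(n+"0.npz",im=im,d=d); save(n+"0.png",im)
E
```

```text
pics
{'t': 0.0, 'joints': array([-1.36629194e+00,  3.79467465e-01,  1.73478396e+00,  1.81946395e-05,
        1.02852752e+00, -3.32863818e-02]), 'qd': array([-0.00053102,  0.00116887, -0.0007277 ,  0.00141922, -0.00028382,
        0.00132777]), 'effort': array([ 6.96340467e-04, -7.63738203e+01, -4.34369552e+01,  6.51046587e-02,
        4.25096042e-02, -7.47979880e-05]), 'eef_pos': array([ 164.83077125, -679.98684392,  291.5454501 ]), 'eef_rot': array([-5.91638748e-04,  9.92940649e-01,  1.18610775e-01, -4.29556383e-05]), 'force': array([0.83520933, 0.33896754, 0.15655306]), 'wrist_torque': array([-0.02559586,  0.01662465, -0.02924019]), 'grasp_force': 0.0, 'width': 91.19188620890318}
{'fx': 415.93385187203376, 'fy': 415.93385187203376, 'cx': 274.9746167823923, 'cy': 207.71368183031717, 'dist_coeffs': array([-0.08643032,  0.        ,  0.        ,  0.        ,  0.        ]), 'origin': array([ 403.06842075,   16.06821057, 1022.56758802]), 'attitude': array([-0.02999059,  0.70647395, -0.70588988,  0.04140771])}
top [ 403.06842075   16.06821057 1022.56758802] [[0.0, -0.995, 0.101], [-1.0, -0.002, -0.016], [0.016, -0.101, -0.995]]
scene [1164.6268655   500.01304561  880.64473406] [[-0.608, 0.566, -0.557], [0.793, 0.416, -0.444], [-0.019, -0.712, -0.702]]
```

View pics/top0.png

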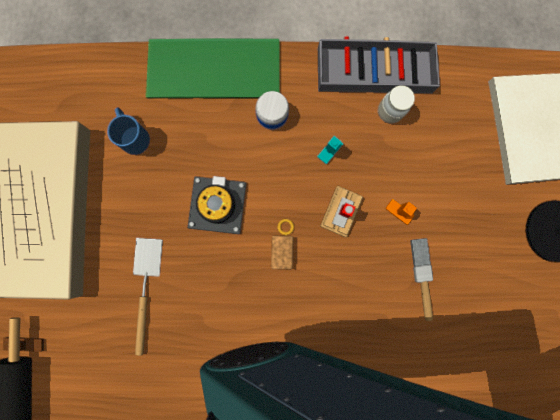

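View pics/scene0.png

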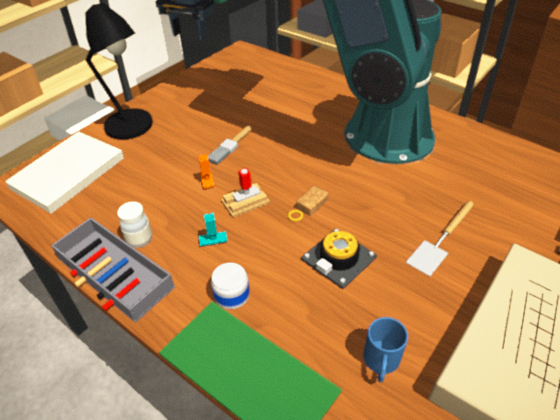

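Candidates in the top picture: the red-handled spanner on its wooden stand at (345,211), the turquoise look-alike at (330,150), the orange one at (402,211), and red pens in the tray at (347,55) and (401,63). I choose (345,211), which is red and stands on the wooden stand. The ring is at (214,204), with a white block on its plate at (219,181).

Run:
```python
from h import *
f=np.load("top0.npz");im=f["im"];c=cam("top")
hsv=cv2.cvtColor(im,cv2.COLOR_RGB2HSV)
def comps(m,mn=30):
    n,l,s,ce=cv2.connectedComponentsWithStats(m.astype(np.uint8));return [(s[i,4],ce[i]) for i in range(1,n) if s[i,4]>mn]
H,S,V=hsv[...,0],hsv[...,1],hsv[...,2]
red=((H<6)|(H>174))&(S>170)&(V>110)
for a,p in comps(red,10): print("red",a,p.round(1),onplane(c,[p],106)[0].round(1))
br=(H>18)&(H<30)&(S>180)&(V>150)
for a,p in comps(br): print("brass",a,p.round(1),onplane(c,[p],56)[0].round(1))
for p in [(219,181)]: print("block",onplane(c,[p],56)[0])
g=cv2.resize(im[170:240,160:440],None,fx=2.85,fy=2.85,interpolation=cv2.INTER_CUBIC);save("crop.png",g)
print(onplane(c,[(320,225),(343,187),(364,198),(344,237)],26).round(0))
```

```text
red 127 [346.9  59.7] [ 844.1 -167.   106. ]
red 147 [400.5  63. ] [ 839.  -294.3  106. ]
red 76 [346.7 210. ] [ 491.2 -158.4  106. ]
brass 583 [214.1 202.3] [513.5 142.8  56. ]
brass 119 [285.2 226.5] [457.2 -23.3  56. ]
block [563.95849709 132.04149768  56.        ]
[[ 462. -108.   26.]
 [ 555. -166.   26.]
 [ 528. -217.   26.]
 [ 434. -166.   26.]]
```

View pics/crop.png

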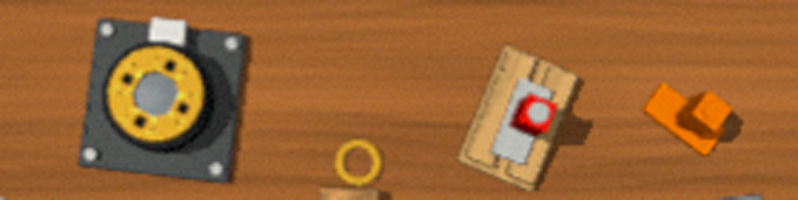

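The crop shows the red handle (grey top) at crop (537,113) on the steel foot. The foot lies along the stand's trough. The four ring holes are at crop (127,79), (170,66), (182,107) and (139,121). Next I plan the hover move.

```bash
cat >> h.py <<'E'
def go(x,y,z,yaw=None,show=True):
    """rows total in tool axes/units from present to target (world, TCP mm; yaw rad mod pi of tool x)"""
    s=readout.get_state(); M=Rm(s["eef_rot"]); p=s["eef_pos"]
    y0=np.arctan2(M[1,0],M[0,0])
    d=M.T@(np.array([x,y,z])-p)/300
    t=0 if yaw is None else -((yaw-y0+np.pi/2)%np.pi-np.pi/2)/(np.pi/4)
    print("t",round(s["t"],2),"pos",p.round(1),"yaw",round(y0,4),"j",np.round(s["joints"],2),"F",s["force"].round(1),"Tz",s["wrist_torque"].round(3),"w",round(s["width"],1),"gf",round(s["grasp_force"],1))
    print("tot shift",d.round(4),"turn",round(t,4))
E
python3 - <<'E'
from h import *
c=cam("wrist");s=readout.get_state();M=Rm(s["eef_rot"])
print("cam in tool",M.T@(c["o"]-s["eef_pos"]),(M.T@c["R"]).round(3).tolist(),c["fx"],c["cx"],c["cy"])
go(493,-100,300)
E
```

```text
cam in tool [ 84.89087815  -0.18504637 -92.60803553] [[0.001, -0.955, -0.297], [1.0, 0.001, 0.0], [0.0, -0.297, 0.955]] 378.38990876539464 280.7491482812515 220.12435256432707
t 0.1 pos [ 164.8 -680.   291.7] yaw 0.2377 j [-1.37  0.38  1.73 -0.    1.03 -0.03] F [ 0.5 -0.4 -0.3] Tz [ 0.019 -0.035 -0.017] w 90.8 gf 0.0
tot shift [ 1.5186 -1.6215 -0.0262] turn 0
```

arm_command(
  increments=[
    [0.146, -0.141, 0, 0],
    [0.146, -0.141, 0, 0],
    [0.146, -0.141, 0, 0],
    [0.146, -0.141, 0, 0],
    [0.146, -0.141, 0, 0],
  ],
  jaw=-1,
)

```text
t: 0.72
eef_pos: [328.5, -421.4, 292.1]
eef_rot: [-0.0, 0.993, 0.118, -0.0]
force: [0.5, -0.3, 0.1]
width: 91.0
grasp_force: 0.0
```

arm_command(
  increments=[
    [0.146, -0.141, 0, 0],
    [0.146, -0.141, 0, 0],
    [0.146, -0.141, 0, 0],
    [0.146, -0.141, 0, 0],
    [0.146, -0.141, 0, 0],
  ],
)

```text
t: 1.35
eef_pos: [491.6, -164.2, 292.3]
eef_rot: [0.0, 0.993, 0.119, 0.0]
force: [0.4, -0.2, 0.6]
width: 91.1
grasp_force: 0.0
```

Run:
```python
from h import *
c=cam("wrist");im,d=vision.read_camera("wrist");np.savez("w1.npz",im=im,d=d,R=c["R"],o=c["o"]);save("w1.png",im)
go(491,-160,300)
hsv=cv2.cvtColor(im,cv2.COLOR_RGB2HSV);H,S,V=[hsv[...,i] for i in range(3)]
red=(((H<6)|(H>174))&(S>170)&(V>60)).astype(np.uint8)
n,l,s,ce=cv2.connectedComponentsWithStats(red)
for i in range(1,n):
    if s[i,4]>50: print(s[i],ce[i])
```

```text
t 1.4 pos [ 494.2 -159.9  292.4] yaw 0.2398 j [-0.36  0.09  2.1   0.    0.95  0.97] F [-0.2  0.7  1.2] Tz [0.053 0.092 0.017] w 91.2 gf 0.0
tot shift [-0.0103 -0.0021 -0.0253] turn 0
[260 181  41  51 915] [280.03825137 203.47650273]
```

View pics/w1.png

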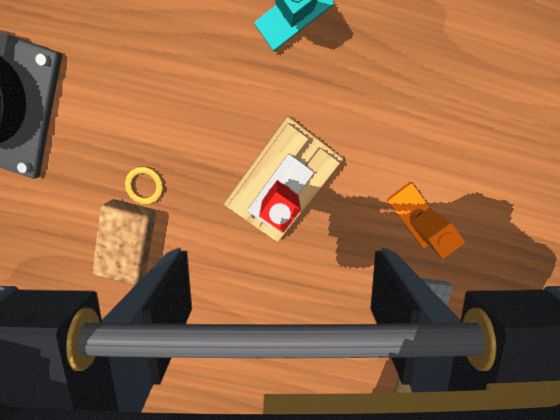

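The wrist picture shows the red handle with its grey cap at about (281,210). The white foot runs up-right to (300,165) on the stand, which is centred near (285,178). Nothing crowds the handle. I'll use the depth to segment by height.

```bash
cat >> h.py <<'E'
def cloud(c,d):
    v,u=np.mgrid[0:d.shape[0],0:d.shape[1]]
    r=rays(c,np.c_[u.ravel(),v.ravel()])   # optical-axis depth 1
    P=c["o"]+r*d.ravel()[:,None]; P[d.ravel()<=0]=np.nan
    return P.reshape(*d.shape,3)
E
python3 - <<'E'
from h import *
f=np.load("w1.npz");c=cam("wrist");c["R"]=f["R"];c["o"]=f["o"];P=cloud(c,f["d"]);im=f["im"]
win=np.zeros(P.shape[:2],bool);win[110:245,215:355]=1
z=P[...,2]
h=np.histogram(z[win&(z>-10)],bins=np.arange(-5,125,5));print(list(zip(h[1],h[0])))
for lo,hi in[(18,30),(31,40),(90,112)]:
    q=P[win&(z>lo)&(z<hi)]
    if len(q)>5:
        r=cv2.minAreaRect(q[:,:2].astype(np.float32));print(lo,hi,len(q),np.median(q[:,2]),r, q.mean(0))
E
```

```text
[(np.int64(-5), np.int64(4660)), (np.int64(0), np.int64(6658)), (np.int64(5), np.int64(56)), (np.int64(10), np.int64(1307)), (np.int64(15), np.int64(53)), (np.int64(20), np.int64(267)), (np.int64(25), np.int64(3177)), (np.int64(30), np.int64(1085)), (np.int64(35), np.int64(168)), (np.int64(40), np.int64(0)), (np.int64(45), np.int64(0)), (np.int64(50), np.int64(2)), (np.int64(55), np.int64(24)), (np.int64(60), np.int64(40)), (np.int64(65), np.int64(41)), (np.int64(70), np.int64(47)), (np.int64(75), np.int64(46)), (np.int64(80), np.int64(47)), (np.int64(85), np.int64(55)), (np.int64(90), np.int64(54)), (np.int64(95), np.int64(58)), (np.int64(100), np.int64(82)), (np.int64(105), np.int64(904)), (np.int64(110), np.int64(3)), (np.int64(115), np.int64(0))]
18 30 3468 26.14731599343432 ((500.40765380859375, -163.0985565185547), (62.2382926940918, 100.34686279296875), 67.05717468261719) [ 509.23673442 -161.22536205   26.07991073]
31 40 1241 34.17320552889487 ((495.052734375, -161.78128051757812), (30.06443977355957, 68.33125305175781), 67.6814193725586) [ 505.63572307 -162.94951843   34.14478465]
90 112 1101 106.40777419563318 ((495.0851745605469, -161.9280242919922), (24.246002197265625, 24.531198501586914), 67.80552673339844) [ 497.01008482 -161.59006974  105.45186952]
```

Run:
```python
from h import *
f=np.load("top0.npz");c=cam("top")
px=np.array([(127,79),(170,66),(182,107),(139,121)])/2.85+[160,170]
q=onplane(c,px,56);m=q.mean(0);print(q.round(1),m);w=q-m;print(np.hypot(w[:,0],w[:,1]),np.degrees(np.arctan2(w[:,1],w[:,0])))
P=cloud(c,f["d"]);z=P[...,2];win=np.zeros(z.shape,bool);win[170:240,180:255]=1
for lo,hi in[(48,62)]:
    k=P[win&(z>lo)&(z<hi)];(x,y),r=cv2.minEnclosingCircle(k[:,:2].astype(np.float32));print(len(k),np.median(k[:,2]),x,y,r)
k=P[178:186,215:224];print("block",k[...,2].round(0))
go(495.1,-161.8,240,2.754)
```

```text
[[524.3 165.3  56. ]
 [535.1 130.1  56. ]
 [501.3 119.8  56. ]
 [489.7 154.9  56. ]] [512.59216228 142.51947125  56.        ]
[25.63156591 25.7304731  25.40143979 26.02983347] [  62.81118262  -28.87518021 -116.50037796  151.65495635]
864 54.96931066959979 513.27685546875 141.51844787597656 45.38141632080078
block [[31. 34. 32. 30. 28. 30. 30. 32. 34.]
 [31. 31. 32. 33. 33. 33. 29. 33. 30.]
 [30. 32. 31. 30. 35. 32. 31. 30. 32.]
 [33. 33. 32. 31. 32. 33. 35. 33. 29.]
 [32. 35. 32. 32. 35. 31. 34. 30. 34.]
 [35. 29. 30. 32. 31. 32. 30. 34. 31.]
 [44. 45. 47. 46. 43. 34. 32. 32. 35.]
 [44. 45. 47. 45. 49. 50. 47. 44. 32.]]
t 1.4 pos [ 494.2 -159.9  292.4] yaw 0.2398 j [-0.36  0.09  2.1   0.    0.95  0.97] F [-0.2  0.7  1.2] Tz [0.053 0.092 0.017] w 91.2 gf 0.0
tot shift [0.0012 0.0071 0.1747] turn 0.7988
```

arm_command(
  increments=[
    [0.001, 0.007, 0.03, -0.2134],
    [0, 0, 0.03, -0.2134],
    [0, 0, 0.03, -0.2134],
    [0, 0, 0.03, -0.2134],
    [0, 0, 0.03, -0.2134],
  ],
)

```text
t: 2.02
eef_pos: [491.5, -168.0, 246.8]
eef_rot: [-0.0, 0.857, 0.515, -0.0]
force: [-1.7, 0.6, -0.4]
width: 91.3
grasp_force: 0.0
```

arm_command(
  increments=[
    [0, 0, 0, -0.2134],
    [0, 0, 0, -0.2134],
    [0, 0, 0, -0.2134],
    [0, 0, 0, -0.2134],
    [0, 0, 0, -0.2134],
  ],
)

```text
t: 2.65
eef_pos: [491.5, -168.0, 247.0]
eef_rot: [-0.0, 0.574, 0.819, -0.0]
force: [-0.4, 0.5, -1.3]
width: 91.0
grasp_force: 0.0
```

arm_command(
  increments=[
    [0, 0, 0, -0.2134],
    [0, 0, 0, -0.2134],
    [0, 0, 0, -0.2134],
    [0, 0, 0, -0.2134],
    [0, 0, 0, -0.2134],
  ],
)

```text
t: 3.28
eef_pos: [491.5, -168.0, 247.0]
eef_rot: [-0.0, 0.191, 0.982, 0.0]
force: [0.7, -0.2, -0.2]
width: 91.1
grasp_force: 0.0
```

Run:
```python
from h import *
go(495.1,-161.8,144,2.754)
c=cam("wrist");im,d=vision.read_camera("wrist");P=cloud(c,d);z=P[...,2];np.savez("w2.npz",im=im,d=d,P=P)
near=np.hypot(P[...,0]-495,P[...,1]+162)<75
for lo,hi in[(22,30),(31,40),(100,112)]:
    q=P[near&(z>lo)&(z<hi)]
    if len(q)>5:
        r=cv2.minAreaRect(q[:,:2].astype(np.float32));print(lo,hi,len(q),np.median(q[:,2]),r)
```

```text
t 3.27 pos [ 491.5 -168.   247. ] yaw 2.7574 j [-0.37  0.16  2.12  0.    0.86 -1.56] F [ 0.7 -0.2 -0.2] Tz [ 0.095 -0.119 -0.016] w 91.1 gf 0.0
tot shift [-0.0034  0.0237  0.3435] turn 0.0043
22 30 4356 26.24657658018353 ((500.8959655761719, -163.14105224609375), (61.6536865234375, 100.60316467285156), 66.9415512084961)
31 40 1330 34.196311531649314 ((495.2553405761719, -161.90411376953125), (29.637147903442383, 68.00599670410156), 67.57551574707031)
100 112 1333 106.5737994523119 ((495.486083984375, -161.88272094726562), (23.754371643066406, 24.537099838256836), 67.9437255859375)
```

arm_command(
  increments=[
    [-0.003, 0.0237, 0, 0.0043],
    [0, 0, 0.09, 0],
    [0, 0, 0.09, 0],
    [0, 0, 0.09, 0],
    [0, 0, 0.073, 0],
  ],
)

```text
t: 3.95
eef_pos: [495.2, -161.3, 143.3]
eef_rot: [-0.0, 0.197, 0.98, 0.0]
force: [0.1, -0.5, 0.1]
width: 91.1
grasp_force: 0.0
```

arm_command(
  increments=[
    [0, 0, 0, 0],
    [0, 0, 0, 0],
    [0, 0, 0, 0],
    [0, 0, 0, 0],
    [0, 0, 0, 0],
  ],
  jaw=1,
  grip_force=30,
)

```text
t: 4.58
eef_pos: [495.4, -161.9, 144.7]
eef_rot: [0.0, 0.195, 0.981, -0.0]
force: [-0.5, 0.5, 0.1]
width: 44.3
grasp_force: 0.0
```

Run:
```python
from h import *
go(495.1,-161.8,144,2.754)
```

```text
t 4.58 pos [ 495.4 -161.9  144.7] yaw 2.7482 j [-0.36  0.34  2.14  0.    0.66 -1.54] F [-0.5  0.5  0.1] Tz [ 0.029 -0.181  0.003] w 44.3 gf 0.0
tot shift [ 0.0009 -0.0002  0.0024] turn -0.0073
```

arm_command(
  increments=[
    [0, 0, 0, 0],
    [0, 0, 0, 0],
    [0, 0, 0, 0],
    [0, 0, 0, 0],
    [0, 0, 0, 0],
  ],
)

```text
t: 5.2
eef_pos: [495.2, -161.8, 144.3]
eef_rot: [-0.0, 0.195, 0.981, 0.0]
force: [1.7, 0.3, -0.9]
width: 23.9
grasp_force: 30.0
```

Run:
```python
from h import *
for i in range(2): go(495.1,-161.8,260,2.754)
```

```text
t 5.2 pos [ 495.2 -161.8  144.3] yaw 2.7485 j [-0.36  0.34  2.14  0.    0.66 -1.54] F [ 1.7  0.3 -0.9] Tz [ 0.027 -0.162  0.007] w 23.9 gf 30.0
tot shift [ 4.000e-04 -3.000e-04 -3.856e-01] turn -0.007
t 5.2 pos [ 495.2 -161.8  144.3] yaw 2.7485 j [-0.36  0.34  2.14  0.    0.66 -1.54] F [ 1.7  0.3 -0.9] Tz [ 0.027 -0.162  0.007] w 23.9 gf 30.0
tot shift [ 4.000e-04 -3.000e-04 -3.856e-01] turn -0.007
```

arm_command(
  increments=[
    [0, 0, -0.03, 0],
    [0, 0, -0.08, 0],
    [0, 0, -0.1, 0],
    [0, 0, -0.1, 0],
    [0, 0, -0.08, 0],
  ],
)

```text
t: 5.82
eef_pos: [495.2, -161.8, 263.1]
eef_rot: [0.0, 0.195, 0.981, -0.0]
force: [1.2, 0.2, -2.5]
width: 23.8
grasp_force: 30.0
```

arm_command(
  increments=[
    [0, 0.13, 0, 0],
    [0, 0.17, 0, 0],
    [0, 0.17, 0, 0],
    [0, 0.17, 0, 0],
    [0, 0.17, 0, 0],
  ],
)

```text
t: 6.45
eef_pos: [588.7, 64.4, 261.9]
eef_rot: [0.0, 0.195, 0.981, 0.0]
force: [0.8, -0.3, -1.3]
width: 23.7
grasp_force: 30.0
```

arm_command(
  increments=[
    [0.017, 0.1, 0, 0],
    [0, 0.047, 0, 0],
    [0, 0, 0, 0],
    [0, 0, 0, 0],
    [0, 0, 0, 0],
  ],
)

```text
t: 7.08
eef_pos: [600.3, 104.4, 261.4]
eef_rot: [-0.0, 0.196, 0.981, -0.0]
force: [-0.5, -0.2, -1.1]
width: 24.3
grasp_force: 30.0
```

Run:
```python
from h import *
go(513,142,220,2.66)
c=cam("wrist");im,d=vision.read_camera("wrist");P=cloud(c,d);np.savez("w3.npz",im=im,d=d,P=P);save("w3.png",im)
print(proj(c,[513,142,56]))
```

```text
t 7.08 pos [600.3 104.4 261.4] yaw 2.7474 j [ 0.13  0.28  1.94 -0.    0.93 -1.04] F [-0.5 -0.2 -1.1] Tz [ 0.073 -0.101  0.007] w 24.3 gf 30.0
tot shift [0.3168 0.0039 0.138 ] turn 0.1113
[[281.81809526  88.62565182]]
```

View pics/w3.png

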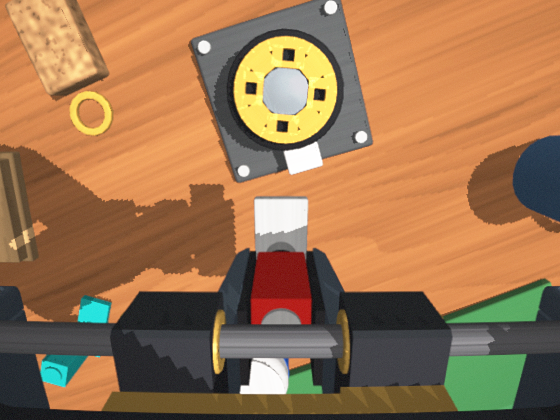

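The wrist view shows the ring's holes as black squares at about (289,54), (251,89), (319,94) and (282,127). The foot is held level at (281,225) and the blue mug is far right.

```bash
cat >> h.py <<'E'
def holes(im,c,g=(513,142)):
    H,S,V=cv2.split(cv2.cvtColor(im,cv2.COLOR_RGB2HSV))
    m=((H>18)&(H<32)&(S>150)&(V>110)).astype(np.uint8)
    n,l,s,ce=cv2.connectedComponentsWithStats(m); p0=proj(c,[g[0],g[1],56])[0]
    k=max(range(1,n),key=lambda i:s[i,4]-20*np.hypot(*(ce[i]-p0)))
    cn=max(cv2.findContours((l==k).astype(np.uint8),cv2.RETR_EXTERNAL,cv2.CHAIN_APPROX_NONE)[0],key=len)
    q=onplane(c,cn.reshape(-1,2),56); (x,y),ax,_=cv2.fitEllipse(q[:,:2].astype(np.float32)); print("ring outline",round(x,1),round(y,1),ax)
    full=cv2.drawContours(np.zeros_like(m),[cn],-1,1,-1)
    dk=((full>0)&(V<70)).astype(np.uint8); n,l,s,ce=cv2.connectedComponentsWithStats(dk)
    w=np.array([onplane(c,[ce[i]],56)[0] for i in range(1,n) if s[i,4]>30 and abs(np.hypot(*(onplane(c,[ce[i]],56)[0,:2]-[x,y]))-26)<6])
    print(w.round(1)); m0=w.mean(0); e=w-m0; print("centre",m0.round(1),"r",np.hypot(e[:,0],e[:,1]).round(1),"bearing",np.degrees(np.arctan2(e[:,1],e[:,0])).round(1))
E
python3 - <<'E'
from h import *
f=np.load("w3.npz");c=cam("wrist");holes(f["im"],c)
P=f["P"];z=P[...,2]
q=P[(z>51)&(z<61)&(np.hypot(P[...,0]-513,P[...,1]-142)<50)];print(len(q),np.median(q[:,2]))
win=np.zeros(z.shape,bool);win[190:250,245:320]=1
q=P[win&(z>125)&(z<170)];print(np.median(q[:,2]),cv2.minAreaRect(q[:,:2].astype(np.float32)))
print(c["o"])
E
```

```text
ring outline 518.0 148.4 (71.80777740478516, 78.88180541992188)
[[503.6 120.9  56. ]]
centre [503.6 120.9  56. ] r [0.] bearing [0.]
6905 55.93593218628854
151.25961641712865 ((583.0097045898438, 111.80252075195312), (30.019182205200195, 30.540624618530273), 67.90731811523438)
[522.46749723 137.26718385 354.01431947]
```

```bash
sed -i '/^def holes/,$d' h.py
cat >> h.py <<'E'
def holes(im,c,g=(513,142),rmin=17,rmax=35):
    V=cv2.cvtColor(im,cv2.COLOR_RGB2HSV)[...,2]; v,u=np.mgrid[0:im.shape[0],0:im.shape[1]]
    Q=onplane(c,np.c_[u.ravel(),v.ravel()],56).reshape(*V.shape,3); rr=np.hypot(Q[...,0]-g[0],Q[...,1]-g[1])
    dk=((rr<rmax)&(rr>rmin)&(V<80)).astype(np.uint8); n,l,s,ce=cv2.connectedComponentsWithStats(dk)
    w=[]
    for i in range(1,n):
        if s[i,4]>25:
            r=cv2.minAreaRect(np.argwhere(l==i)[:,::-1].astype(np.float32)); p=onplane(c,[r[0]],56)[0]; w.append(p); print(s[i,4],np.round(r[0],1),np.round(r[1],1),p.round(1))
    w=np.array(w); m0=w.mean(0); e=w-m0; print("centre",m0.round(1),"r",np.hypot(e[:,0],e[:,1]).round(1),"bearing",np.degrees(np.arctan2(e[:,1],e[:,0])).round(1))
E
python3 - <<'E'
from h import *
f=np.load("w3.npz");c=cam("wrist");holes(f["im"],c)
P=f["P"];z=P[...,2]
q=P[(z>52)&(z<60)&(np.hypot(P[...,0]-513,P[...,1]-142)<60)];print(cv2.minEnclosingCircle(q[:,:2].astype(np.float32)))
E
```

```text
107 [288.4  54.5] [10.  10.3] [492.6 155.8  56. ]
100 [250.5  88. ] [10.  9.] [503.6 120.6  56. ]
100 [319.3  94.1] [ 9.6 10.2] [527.5 166.7  56. ]
92 [282. 126.] [9.2 9.7] [538.5 131.7  56. ]
centre [515.6 143.7  56. ] r [25.9 26.  25.9 25.9] bearing [ 152.2 -117.4   62.6  -27.5]
((515.60546875, 143.6962890625), 38.851356506347656)
```

Run:
```python
from h import *
go(515.6,143.7,200,2.657)
```

```text
t 7.12 pos [600.4 104.6 261.4] yaw 2.7475 j [ 0.13  0.28  1.94 -0.    0.93 -1.04] F [-0.3  0.3 -2.3] Tz [ 0.066 -0.104  0.063] w 23.7 gf 30.0
tot shift [0.311  0.012  0.2047] turn 0.1152
```

arm_command(
  increments=[
    [0.08, 0.003, 0, 0],
    [0.12, 0.003, 0, 0],
    [0.111, 0.006, 0, 0],
    [0, 0, 0.08, 0.06],
    [0, 0, 0.12, 0.055],
  ],
)

```text
t: 7.75
eef_pos: [516.2, 144.4, 201.8]
eef_rot: [0.001, 0.24, 0.971, 0.001]
force: [0.7, -0.7, -1.7]
width: 23.8
grasp_force: 30.0
```

arm_command(
  increments=[
    [0, 0, 0, 0],
    [0, 0, 0, 0],
    [0, 0, 0, 0],
    [0, 0, 0, 0],
    [0, 0, 0, 0],
  ],
)

```text
t: 8.38
eef_pos: [515.9, 144.5, 201.8]
eef_rot: [0.0, 0.239, 0.971, 0.0]
force: [-0.3, 0.0, -1.3]
width: 23.7
grasp_force: 30.0
```

Run:
```python
from h import *
go(515.6,143.7,184,2.657)
c=cam("wrist");im,d=vision.read_camera("wrist");P=cloud(c,d);z=P[...,2]
try: holes(im,c,(515.6,143.7))
except Exception as e: print(e)
q=P[(z>84)&(z<97)&(np.hypot(P[...,0]-515,P[...,1]-143)<45)];print(len(q),cv2.minAreaRect(q[:,:2].astype(np.float32)))
go(515.6,143.7,184,2.657)
```

```text
t 8.38 pos [515.9 144.5 201.8] yaw 2.6583 j [ 0.23  0.26  2.11  0.    0.78 -0.86] F [-0.3  0.  -1.3] Tz [ 0.018 -0.133 -0.02 ] w 23.7 gf 30.0
tot shift [-0.0004 -0.0027  0.0593] turn 0.0017
48 [278.5 193.5] [ 3. 11.] [490.4 156.8  56. ]
87 [240.  233.5] [ 7. 10.] [502.7 121.3  56. ]
76 [317. 233.] [ 6. 10.] [526.2 167.   56. ]
381 [245. 262.] [26. 20.] [522.2 114.1  56. ]
234 [314.5 262. ] [22. 17.] [544.3 156.2  56. ]
centre [517.2 143.1  56. ] r [30.1 26.2 25.5 29.4 30.2] bearing [ 152.9 -123.6   69.3  -80.1   25.9]
2798 ((502.3988342285156, 151.76742553710938), (30.0129451751709, 37.385833740234375), 62.044795989990234)
t 8.43 pos [515.8 144.5 201.6] yaw 2.6583 j [ 0.23  0.26  2.11  0.    0.78 -0.86] F [ 0.4  0.4 -1.4] Tz [ 0.071 -0.083  0.   ] w 23.8 gf 30.0
tot shift [-0.0007 -0.0026  0.0588] turn 0.0016
```

arm_command(
  increments=[
    [-0.0005, -0.0027, 0.02, 0],
    [0, 0, 0.02, 0],
    [0, 0, 0.02, 0],
    [0, 0, 0.01, 0],
    [0, 0, 0.005, 0],
  ],
)

```text
t: 9.05
eef_pos: [515.4, 143.7, 178.6]
eef_rot: [-0.0, 0.239, 0.971, -0.0]
force: [-0.1, 0.5, -1.8]
width: 23.8
grasp_force: 30.0
```

Run:
```python
from h import *
go(515.6,143.7,174,2.657)
```

```text
t 9.05 pos [515.4 143.7 178.6] yaw 2.6582 j [ 0.23  0.3   2.11 -0.    0.73 -0.86] F [-0.1  0.5 -1.8] Tz [ 0.056 -0.172 -0.033] w 23.8 gf 30.0
tot shift [-0.0005  0.0004  0.0152] turn 0.0016
```

arm_command(
  increments=[
    [0, 0, 0.005, 0],
    [0, 0, 0.005, 0],
    [0, 0, 0.003, 0],
    [0, 0, 0.002, 0],
    [0, 0, 0, 0],
  ],
)

```text
t: 9.68
eef_pos: [515.5, 143.7, 174.3]
eef_rot: [0.0, 0.239, 0.971, 0.0]
force: [-0.3, 0.4, -1.8]
width: 23.9
grasp_force: 30.0
```

Run:
```python
from h import *
go(515.6,143.7,174,2.657)
c=cam("wrist");im,d=vision.read_camera("wrist");P=cloud(c,d);z=P[...,2]
for lo,hi in((50,60),(60,70)):
    q=z[(z>lo)&(z<hi)&(np.hypot(P[...,0]-515,P[...,1]-143)<36)];print(len(q),np.median(q))
go(515.6,143.7,174,2.657)
```

```text
t 9.68 pos [515.5 143.7 174.3] yaw 2.6582 j [ 0.23  0.3   2.11  0.    0.73 -0.86] F [-0.3  0.4 -1.8] Tz [ 0.05 -0.15 -0.03] w 23.9 gf 30.0
tot shift [-0.0003  0.0003  0.0012] turn 0.0015
2931 56.20662922899692
2757 64.23180269608392
t 9.72 pos [515.5 143.7 174.3] yaw 2.6581 j [ 0.23  0.3   2.11  0.    0.73 -0.86] F [-0.3  0.  -1.3] Tz [ 0.056 -0.134  0.035] w 24.1 gf 30.0
tot shift [-0.0003  0.0004  0.0012] turn 0.0015
```

arm_command(
  increments=[
    [0, 0, 0.001, 0.1],
    [0, 0, 0, 0.15],
    [0, 0, 0, 0.15],
    [0, 0, 0, 0.15],
    [0, 0, 0, 0.15],
  ],
)

```text
t: 10.35
eef_pos: [515.5, 143.5, 174.3]
eef_rot: [0.0, 0.495, 0.869, -0.0]
force: [-0.6, -2.8, 2.2]
width: 23.8
grasp_force: 30.0
```

Run:
```python
from h import *
go(515.6,143.7,174,2.657)
```

```text
t 10.35 pos [515.5 143.5 174.3] yaw 2.1049 j [ 0.23  0.3   2.11 -0.    0.73 -0.31] F [-0.6 -2.8  2.2] Tz [-0.483  0.121  0.167] w 23.8 gf 30.0
tot shift [0.0003 0.0006 0.0008] turn -0.7029
```

arm_command(
  increments=[
    [0, 0, 0, 0.2],
    [0, 0, 0, 0.2],
    [0, 0, 0, 0.2],
    [0, 0, 0, 0.2],
    [0, 0, 0, 0.2],
  ],
)

```text
t: 10.98
eef_pos: [515.5, 143.5, 174.2]
eef_rot: [0.0, 0.791, 0.612, -0.0]
force: [-2.2, -2.8, 1.5]
width: 23.9
grasp_force: 30.0
```

arm_command(
  increments=[
    [0, 0, 0, 0.2],
    [0, 0, 0, 0.2],
    [0, 0, 0, 0.2],
    [0, 0, 0, 0.2],
    [0, 0, 0, 0],
  ],
)

```text
t: 11.6
eef_pos: [515.5, 143.6, 174.2]
eef_rot: [0.0, 0.94, 0.341, 0.0]
force: [-1.1, -2.0, 1.9]
width: 23.6
grasp_force: 30.0
```

Run:
```python
from h import *
go(515.6,143.7,174,2.657)
```

```text
t 11.6 pos [515.5 143.6 174.2] yaw 0.6956 j [ 0.23  0.3   2.11 -0.    0.73  1.1 ] F [-1.1 -2.   1.9] Tz [-0.411  0.217 -0.043] w 23.6 gf 30.0
tot shift [ 0.0004 -0.0002  0.0008] turn 1.5027
```

arm_command(
  increments=[
    [0, 0, 0, 0],
    [0, 0, 0, 0],
    [0, 0, 0, 0],
    [0, 0, 0, 0],
    [0, 0, 0, 0],
  ],
  jaw=-1,
)

```text
t: 12.22
eef_pos: [515.5, 143.7, 174.0]
eef_rot: [-0.0, 0.94, 0.34, 0.0]
force: [-0.1, -0.4, 0.2]
width: 70.8
grasp_force: 0.0
```

arm_command(
  increments=[
    [0, 0, 0, 0],
    [0, 0, 0, 0],
    [0, 0, 0, 0],
    [0, 0, 0, 0],
    [0, 0, 0, 0],
  ],
)

```text
t: 12.85
eef_pos: [515.5, 143.6, 174.0]
eef_rot: [-0.0, 0.94, 0.34, 0.0]
force: [-0.4, 0.6, 0.5]
width: 91.5
grasp_force: 0.0
```

Run:
```python
from h import *
go(515.6,143.7,174,2.266)
c=cam("wrist");im,d=vision.read_camera("wrist");P=cloud(c,d);z=P[...,2];save("w4.png",im)
near=np.hypot(P[...,0]-515,P[...,1]-143)<40
for lo,hi in((52,60),(60,70),(128,144)):
    q=P[(z>lo)&(z<hi)&near];print(len(q),np.median(q[:,2]),cv2.minAreaRect(q[:,:2].astype(np.float32)))
```

```text
t 12.85 pos [515.5 143.6 174. ] yaw 0.6946 j [0.23 0.3  2.11 0.   0.73 1.1 ] F [-0.4  0.6  0.5] Tz [-0.031 -0.069 -0.003] w 91.5 gf 0.0
tot shift [0.0005 0.0002 0.0001] turn 1.9993
5889 56.066784484554404 ((517.5450439453125, 145.17604064941406), (71.55323791503906, 77.24266052246094), 39.196590423583984)
2815 64.11954065620841 ((525.8801879882812, 152.4844512939453), (41.47820281982422, 30.09402084350586), 39.88269805908203)
2051 135.9206502692837 ((520.8090209960938, 148.149658203125), (12.140572547912598, 24.189634323120117), 39.25020980834961)
```

View pics/w4.png

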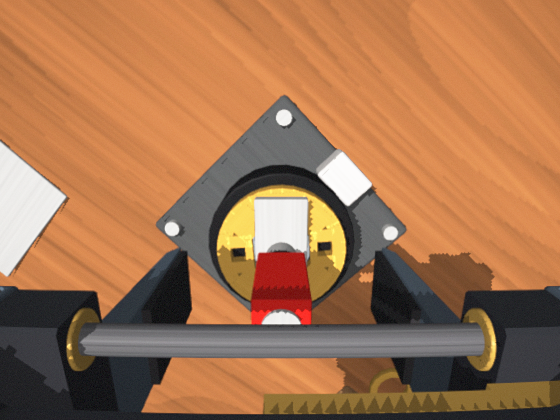

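The view shows the open fingers clear of the spanner, which stands flat in the ring by itself. The red handle is at (281,285), the foot at (281,225), and the free holes are at (238,253) and (325,246). I rotate back 90° around it and regrip.

arm_command(
  increments=[
    [0, 0, 0, -0.2],
    [0, 0, 0, -0.2],
    [0, 0, 0, -0.2],
    [0, 0, 0, -0.2],
    [0, 0, 0, -0.2],
  ],
)

```text
t: 13.52
eef_pos: [515.4, 143.7, 174.0]
eef_rot: [-0.0, 0.737, 0.676, -0.0]
force: [0.3, -0.6, -0.5]
width: 91.4
grasp_force: 0.0
```

arm_command(
  increments=[
    [0, 0, 0, -0.2],
    [0, 0, 0, -0.2],
    [0, 0, 0, -0.2],
    [0, 0, 0, -0.2],
    [0, 0, 0, -0.2],
  ],
)

```text
t: 14.15
eef_pos: [515.4, 143.7, 174.0]
eef_rot: [-0.0, 0.422, 0.907, -0.0]
force: [0.2, 0.7, -0.2]
width: 91.4
grasp_force: 0.0
```

arm_command(
  increments=[
    [0, 0, 0, 0],
    [0, 0, 0, 0],
    [0, 0, 0, 0],
    [0, 0, 0, 0],
    [0, 0, 0, 0],
  ],
  jaw=1,
)

```text
t: 14.78
eef_pos: [515.5, 143.7, 174.1]
eef_rot: [0.0, 0.424, 0.905, 0.0]
force: [-0.4, 0.3, 0.2]
width: 43.9
grasp_force: 0.0
```

arm_command(
  increments=[
    [0, 0, 0, 0],
    [0, 0, 0, 0],
    [0, 0, 0, 0],
    [0, 0, 0, 0],
    [0, 0, 0, 0],
  ],
)

```text
t: 15.4
eef_pos: [515.4, 143.6, 174.0]
eef_rot: [-0.0, 0.424, 0.906, -0.0]
force: [-0.6, -0.5, 1.4]
width: 23.6
grasp_force: 30.0
```

Run:
```python
from h import *
go(515.6,143.7,174,2.266)
```

```text
t 15.4 pos [515.4 143.6 174. ] yaw 2.2654 j [ 0.23  0.3   2.11 -0.    0.73 -0.47] F [-0.6 -0.5  1.4] Tz [-0.151  0.025  0.014] w 23.6 gf 30.0
tot shift [-0.0002  0.0006  0.0001] turn -0.0007
```

arm_command(
  increments=[
    [0, 0, 0, 0.15],
    [0, 0, 0, 0.17],
    [0, 0, 0, 0.17],
    [0, 0, 0, 0.17],
    [0, 0, 0, 0.17],
  ],
)

```text
t: 16.02
eef_pos: [515.5, 143.6, 174.1]
eef_rot: [0.0, 0.693, 0.721, -0.0]
force: [0.0, -2.2, 0.1]
width: 24.1
grasp_force: 30.0
```

arm_command(
  increments=[
    [0, 0, 0, 0.17],
    [0, 0, 0, 0.15],
    [0, 0, 0, 0.15],
    [0, 0, 0, 0.15],
    [0, 0, 0, 0.15],
  ],
)

```text
t: 16.65
eef_pos: [515.6, 143.5, 174.1]
eef_rot: [0.0, 0.876, 0.482, 0.0]
force: [0.0, -3.4, 0.9]
width: 23.9
grasp_force: 30.0
```

Run:
```python
from h import *
go(515.6,143.7,174,2.266)
```

```text
t 16.65 pos [515.6 143.5 174.1] yaw 1.0055 j [ 0.23  0.3   2.11 -0.    0.73  0.79] F [ 0.  -3.4  0.9] Tz [-0.816 -0.2    0.178] w 23.9 gf 30.0
tot shift [ 0.0007 -0.0003  0.0002] turn -1.6049
```

Still plain friction. From here I take steps of 0.2 rad per call.

arm_command(
  increments=[
    [0, 0, 0, 0.05],
    [0, 0, 0, 0.05],
    [0, 0, 0, 0.05],
    [0, 0, 0, 0.05],
    [0, 0, 0, 0.05],
  ],
)

```text
t: 17.27
eef_pos: [515.5, 143.4, 174.1]
eef_rot: [0.0, 0.919, 0.395, -0.0]
force: [0.2, -3.8, 0.1]
width: 24.1
grasp_force: 30.0
```

Run:
```python
from h import *
go(515.6,143.7,174,2.266)
```

```text
t 17.27 pos [515.5 143.4 174.1] yaw 0.8117 j [ 0.23  0.3   2.11 -0.    0.73  0.99] F [ 0.2 -3.8  0.1] Tz [-0.925 -0.199  0.129] w 24.1 gf 30.0
tot shift [ 0.0008 -0.0005  0.0002] turn -1.8517
```

arm_command(
  increments=[
    [0, 0, 0, 0.05],
    [0, 0, 0, 0.05],
    [0, 0, 0, 0.05],
    [0, 0, 0, 0.05],
    [0, 0, 0, 0.05],
  ],
)

```text
t: 17.9
eef_pos: [515.5, 143.4, 174.0]
eef_rot: [0.0, 0.953, 0.303, -0.0]
force: [0.6, -3.2, 0.3]
width: 23.7
grasp_force: 30.0
```

Run:
```python
from h import *
go(515.6,143.7,174,2.266)
```

```text
t 17.9 pos [515.5 143.4 174. ] yaw 0.6154 j [ 0.23  0.3   2.11 -0.    0.73  1.18] F [ 0.6 -3.2  0.3] Tz [-1.018 -0.088  0.166] w 23.7 gf 30.0
tot shift [ 0.0008 -0.0007  0.0001] turn 1.8984
```

arm_command(
  increments=[
    [0, 0, 0, 0.05],
    [0, 0, 0, 0.05],
    [0, 0, 0, 0.05],
    [0, 0, 0, 0.05],
    [0, 0, 0, 0.05],
  ],
)

```text
t: 18.52
eef_pos: [515.5, 143.4, 174.1]
eef_rot: [0.0, 0.978, 0.208, -0.0]
force: [-0.0, -5.1, 0.5]
width: 23.9
grasp_force: 30.0
```

Run:
```python
from h import *
go(515.6,143.7,174,2.266)
```

```text
t 18.52 pos [515.5 143.4 174.1] yaw 0.4191 j [ 0.23  0.3   2.11 -0.    0.73  1.38] F [-0.  -5.1  0.5] Tz [-1.108 -0.032  0.118] w 23.9 gf 30.0
tot shift [ 0.0007 -0.0008  0.0002] turn 1.6484
```

arm_command(
  increments=[
    [0, 0, 0, 0.05],
    [0, 0, 0, 0.05],
    [0, 0, 0, 0.05],
    [0, 0, 0, 0.05],
    [0, 0, 0, 0.05],
  ],
)

```text
t: 19.15
eef_pos: [515.5, 143.4, 174.1]
eef_rot: [0.0, 0.994, 0.111, -0.0]
force: [-0.3, -4.5, 2.2]
width: 24.0
grasp_force: 30.0
```

Run:
```python
from h import *
go(515.6,143.7,174,2.266)
```

```text
t 19.15 pos [515.5 143.4 174.1] yaw 0.2227 j [ 0.23  0.3   2.11 -0.    0.73  1.58] F [-0.3 -4.5  2.2] Tz [-1.107  0.055  0.103] w 24.0 gf 30.0
tot shift [ 0.0006 -0.001   0.0002] turn 1.3984
```

arm_command(
  increments=[
    [0, 0, 0, 0.05],
    [0, 0, 0, 0.05],
    [0, 0, 0, 0.05],
    [0, 0, 0, 0.05],
    [0, 0, 0, 0.05],
  ],
)

```text
t: 19.77
eef_pos: [515.4, 143.3, 174.0]
eef_rot: [0.0, 1.0, 0.013, -0.0]
force: [-1.1, -4.0, 0.5]
width: 23.9
grasp_force: 30.0
```

Run:
```python
from h import *
go(515.6,143.7,174,2.266)
```

```text
t 19.77 pos [515.4 143.3 174. ] yaw 0.0263 j [ 0.23  0.3   2.11 -0.    0.73  1.77] F [-1.1 -4.   0.5] Tz [-1.107  0.08   0.246] w 23.9 gf 30.0
tot shift [ 0.0006 -0.0012  0.0001] turn 1.1484
```

arm_command(
  increments=[
    [0, 0, 0, 0.025],
    [0, 0, 0, 0.025],
    [0, 0, 0, 0.025],
    [0, 0, 0, 0.025],
    [0, 0, 0, 0.025],
  ],
)

```text
t: 20.4
eef_pos: [515.4, 143.5, 174.1]
eef_rot: [0.0, 0.999, -0.035, -0.0]
force: [-0.1, -4.7, 1.8]
width: 23.8
grasp_force: 30.0
```

Run:
```python
from h import *
go(515.6,143.7,174,2.266)
```

```text
t 20.4 pos [515.4 143.5 174.1] yaw -0.0708 j [ 0.23  0.3   2.11 -0.    0.73  1.87] F [-0.1 -4.7  1.8] Tz [-1.382  0.256  0.485] w 23.8 gf 30.0
tot shift [ 0.0005 -0.0009  0.0002] turn 1.0247
```

arm_command(
  increments=[
    [0, 0, 0, 0.035],
    [0, 0, 0, 0.035],
    [0, 0, 0, 0.035],
    [0, 0, 0, 0.025],
    [0, 0, 0, 0],
  ],
)

```text
t: 21.02
eef_pos: [515.4, 143.4, 174.0]
eef_rot: [0.0, 0.996, -0.086, -0.0]
force: [-0.8, -6.1, 3.3]
width: 23.7
grasp_force: 30.0
```

Run:
```python
from h import *
go(515.6,143.7,174,2.266)
c=cam("wrist");im,d=vision.read_camera("wrist");P=cloud(c,d);z=P[...,2]
near=np.hypot(P[...,0]-515,P[...,1]-143)<40
for lo,hi in((60,70),(128,144)):
    q=P[(z>lo)&(z<hi)&near];print(len(q),np.median(q[:,2]),cv2.minAreaRect(q[:,:2].astype(np.float32)))
```

```text
t 21.02 pos [515.4 143.4 174. ] yaw -0.1727 j [ 0.23  0.3   2.11 -0.    0.73  1.97] F [-0.8 -6.1  3.3] Tz [-1.352  0.182  0.391] w 23.7 gf 30.0
tot shift [ 0.0005 -0.001   0.0001] turn 0.895
2878 64.07055295784248 ((515.8978271484375, 143.73626708984375), (68.53971862792969, 29.945634841918945), 88.5599136352539)
3406 136.02636937451382 ((516.8660278320312, 143.6271209716797), (48.13508224487305, 34.681888580322266), 79.71991729736328)
```

The handle has slipped about 0.15 rad with the ring at its stop. I ease the torque and lift.

arm_command(
  increments=[
    [0, 0, 0, -0.03],
    [0, 0, 0, -0.03],
    [0, 0, 0, 0],
    [0, 0, -0.01, 0],
    [0, 0, -0.01, 0],
  ],
)

```text
t: 21.7
eef_pos: [515.4, 143.7, 180.2]
eef_rot: [-0.0, 0.998, -0.063, -0.0]
force: [0.3, 0.1, -1.9]
width: 24.2
grasp_force: 30.0
```

Run:
```python
from h import *
go(495.2,-161.8,263,1.031)
```

```text
t 21.7 pos [515.4 143.7 180.2] yaw -0.1263 j [0.23 0.29 2.11 0.   0.74 1.93] F [ 0.3  0.1 -1.9] Tz [ 0.068 -0.015 -0.016] w 24.2 gf 30.0
tot shift [ 0.0614  1.0187 -0.2761] turn -1.4736
```

arm_command(
  increments=[
    [0, 0, -0.03, 0],
    [0, 0, -0.06, 0],
    [0, 0, -0.08, 0],
    [0, 0, -0.08, 0],
    [0.01, 0.06, -0.026, 0],
  ],
)

```text
t: 22.32
eef_pos: [516.8, 125.5, 265.2]
eef_rot: [-0.0, 0.998, -0.062, 0.002]
force: [0.3, -0.3, -1.7]
width: 23.9
grasp_force: 30.0
```

arm_command(
  increments=[
    [0.01, 0.12, 0, 0],
    [0.01, 0.16, 0, 0],
    [0.01, 0.17, 0, 0],
    [0.01, 0.17, 0, 0],
    [0.0114, 0.17, 0, 0],
  ],
)

```text
t: 22.95
eef_pos: [500.8, -114.0, 263.0]
eef_rot: [0.0, 0.998, -0.063, -0.0]
force: [0.1, -0.7, -1.2]
width: 23.7
grasp_force: 30.0
```

arm_command(
  increments=[
    [0, 0.12, 0, 0],
    [0, 0.0487, 0, -0.15],
    [0, 0, 0, -0.2],
    [0, 0, 0, -0.2],
    [0, 0, 0, -0.2],
  ],
)

```text
t: 23.58
eef_pos: [494.6, -162.7, 262.8]
eef_rot: [-0.0, 0.973, 0.232, -0.0]
force: [-0.7, 0.0, -2.2]
width: 24.0
grasp_force: 30.0
```

arm_command(
  increments=[
    [0, 0, 0, -0.2],
    [0, 0, 0, -0.2],
    [0, 0, 0, -0.2],
    [0, 0, 0, -0.12],
    [0, 0, 0, 0],
  ],
)

```text
t: 24.2
eef_pos: [494.7, -162.4, 262.8]
eef_rot: [-0.0, 0.871, 0.491, -0.0]
force: [-0.4, 0.1, -1.6]
width: 23.8
grasp_force: 30.0
```

Run:
```python
from h import *
go(495.2,-161.8,180,1.031)
c=cam("wrist");im,d=vision.read_camera("wrist");P=cloud(c,d);z=P[...,2];save("w5.png",im)
near=np.hypot(P[...,0]-497,P[...,1]+162)<75
for lo,hi in((5,18),(22,30),(145,158)):
    q=P[(z>lo)&(z<hi)&near];print(len(q),np.median(q[:,2]),cv2.minAreaRect(q[:,:2].astype(np.float32)))
```

```text
t 24.2 pos [ 494.7 -162.4  262.8] yaw 1.0275 j [-0.36  0.14  2.11 -0.    0.89  0.18] F [-0.4  0.1 -1.6] Tz [-0.024 -0.048  0.028] w 23.8 gf 30.0
tot shift [0.0027 0.0003 0.276 ] turn -0.0045
2614 12.118065551227744 ((500.4203186035156, -163.20831298828125), (70.19681549072266, 110.5496826171875), 67.0982666015625)
5399 26.159773365502645 ((500.3475646972656, -163.15167236328125), (62.30680465698242, 100.37998962402344), 66.80609893798828)
3024 152.77775384934478 ((494.98968505859375, -161.5782470703125), (29.68018341064453, 68.38114929199219), 67.011474609375)
```

View pics/w5.png

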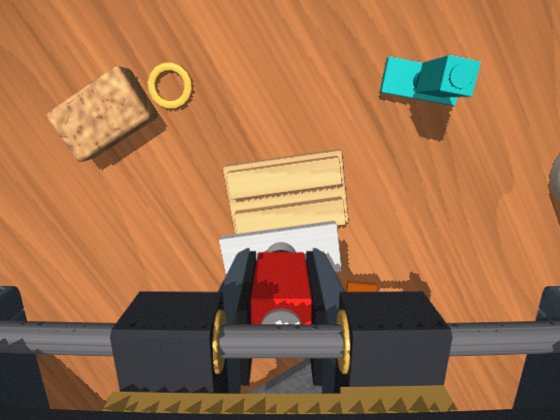

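The view shows the empty stand at (285,190) with its trough, and the held foot at (280,240) parallel to it. The depth gives the stand's centre as (500.4,-163.2) at bearing -23.0°, and its 110 x 70 mm size matches.

Run:
```python
from h import *
go(500.1,-164.0,150)
```

```text
t 24.25 pos [ 494.8 -162.4  262.8] yaw 1.0258 j [-0.36  0.14  2.11 -0.    0.89  0.18] F [-0.2 -0.2 -1.9] Tz [-0.046 -0.036  0.015] w 23.6 gf 30.0
tot shift [0.0045 0.0179 0.3761] turn 0
```

arm_command(
  increments=[
    [0.0045, 0.018, 0.04, 0],
    [0, 0, 0.1, 0],
    [0, 0, 0.11, 0],
    [0, 0, 0.08, 0],
    [0, 0, 0.035, 0],
  ],
)

```text
t: 24.88
eef_pos: [500.0, -163.3, 151.4]
eef_rot: [-0.001, 0.871, 0.491, -0.001]
force: [1.1, 0.2, -1.3]
width: 24.1
grasp_force: 30.0
```

arm_command(
  increments=[
    [0, 0, 0.01, 0],
    [0, 0, 0.003, 0],
    [0, 0, 0, 0],
    [0, 0, 0, 0],
    [0, 0, 0, 0],
  ],
)

```text
t: 25.5
eef_pos: [500.8, -163.5, 149.8]
eef_rot: [0.0, 0.871, 0.492, 0.0]
force: [0.5, 0.2, -1.7]
width: 23.9
grasp_force: 30.0
```

Run:
```python
from h import *
go(500.1,-164.0,144.2)
```

```text
t 25.5 pos [ 500.8 -163.5  149.8] yaw 1.0285 j [-0.36  0.34  2.13 -0.    0.67  0.18] F [ 0.5  0.2 -1.7] Tz [ 0.007 -0.124  0.029] w 23.9 gf 30.0
tot shift [-0.0025 -0.0011  0.0185] turn 0
```

arm_command(
  increments=[
    [-0.001, 0, 0.007, 0],
    [0, 0, 0.006, 0],
    [0, 0, 0.004, 0],
    [0, 0, 0.0015, 0],
    [0, 0, 0, 0],
  ],
)

```text
t: 26.12
eef_pos: [500.4, -163.7, 144.1]
eef_rot: [-0.0, 0.871, 0.492, -0.0]
force: [-2.1, 0.9, 4.8]
width: 23.9
grasp_force: 30.0
```

Run:
```python
from h import *
go(500.1,-164.0,144.0)
```

```text
t 26.12 pos [ 500.4 -163.7  144.1] yaw 1.0285 j [-0.36  0.35  2.13 -0.    0.66  0.18] F [-2.1  0.9  4.8] Tz [0.12  0.41  0.022] w 23.9 gf 30.0
tot shift [-0.0013 -0.0005  0.0002] turn 0
```

Contact force is 4.8 N, so the foot is resting on the rails. I release, rise and check.

arm_command(
  increments=[
    [0, 0, 0, 0],
    [0, 0, 0, 0],
    [0, 0, 0, 0],
    [0, 0, 0, 0],
    [0, 0, 0, 0],
  ],
  jaw=-1,
)

```text
t: 26.75
eef_pos: [500.5, -163.7, 143.9]
eef_rot: [0.0, 0.871, 0.492, 0.0]
force: [-0.4, -0.2, -0.4]
width: 70.6
grasp_force: 0.0
```

arm_command(
  increments=[
    [0, 0, 0, 0],
    [0, 0, 0, 0],
    [0, 0, -0.03, 0],
    [0, 0, -0.07, 0],
    [0, 0, -0.1, 0],
  ],
)

```text
t: 27.38
eef_pos: [500.2, -163.6, 204.6]
eef_rot: [-0.0, 0.871, 0.492, -0.0]
force: [-0.3, -0.7, 0.1]
width: 91.1
grasp_force: 0.0
```

arm_command(
  increments=[
    [0, 0, -0.1, 0],
    [0, 0, -0.1, 0],
    [0, 0, -0.05, 0],
    [0, 0, 0, 0],
    [0, 0, 0, 0],
  ],
)

```text
t: 28.0
eef_pos: [500.0, -163.6, 277.9]
eef_rot: [-0.001, 0.871, 0.492, -0.0]
force: [1.0, -0.7, 0.6]
width: 91.0
grasp_force: 0.0
```

Run:
```python
from h import *
go(500.1,-164.0,144.0)
c=cam("wrist");im,d=vision.read_camera("wrist");P=cloud(c,d);z=P[...,2]
near=np.hypot(P[...,0]-497,P[...,1]+162)<75
for lo,hi in((5,18),(22,30),(31,40),(100,112)):
    q=P[(z>lo)&(z<hi)&near];print(len(q),np.median(q[:,2]),cv2.minAreaRect(q[:,:2].astype(np.float32)))
```

```text
t 28.0 pos [ 500.  -163.6  277.9] yaw 1.0284 j [-0.36  0.12  2.09  0.    0.93  0.18] F [ 1.  -0.7  0.6] Tz [-0.048 -0.058 -0.008] w 91.0 gf 0.0
tot shift [-0.001   0.0016  0.4462] turn 0
1487 12.040620994351116 ((500.4482727050781, -163.2130126953125), (70.49420928955078, 110.35803985595703), 67.1388168334961)
3619 26.17335964757632 ((500.2554016113281, -163.30166625976562), (62.54139709472656, 100.34046936035156), 66.99547576904297)
1669 34.16862811231459 ((500.18695068359375, -163.56695556640625), (30.68501853942871, 68.11799621582031), 67.02388763427734)
1068 106.57572871987256 ((500.334228515625, -163.26223754882812), (24.61164093017578, 23.689289093017578), 59.20592498779297)
```

```bash
python3 -c "
from h import *
print(arm.job_done())"
```

```text
the job is handed in; nothing more can be done
None
```

The ring is screwed down to its stop in two bites, with one let-go and regrip. The clutch slipped about 0.14 rad. The spanner stands upright on its stand within about 1 mm and 1° of the middle, and the job is handed in at 28 s; no verdict came back.

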